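Dispense one sample disc and push it into the empty carrier

ROBOT

A 6-joint arm with a two-finger parallel gripper is mounted at the origin on a cart in front of the work surface, level with it; the furniture and walls round the work are solid. World frame = base frame: x ahead of the robot, y to its left, z up, the work surface at z = 0. Lengths are in m, angles in degrees, forces in N, time in s.
With the tool pointing down it reaches from about 0.3 to 0.85 m from the base axis. Payload 4.2 kg.
Tool frame: the origin (TCP) lies midway between the tips of the shut fingers; the grasp point (between the pads) lies arm.hold_point_z behind it (arm.hold_point_z is the distance from the TCP to the grasp point, in m); z points along the fingers, y is the line along which they close (so a half turn about z gives the same grasp; the last joint's range is limited). The gripper opens to 91 mm and grips with 3 to 60 N. Pads are 32 mm wide; open, the fingers measure 118 mm over their backs; the gripper's body (76 mm by 178 mm) begins 60 mm behind the grasp point.
Start: joints at [-76.547, 18.312, 89.639, -0, 72.044, -1.146], TCP at [0.145, -0.556, 0.214] pointing down, gripper open.
Joint ranges: [-177.97, 177.97], [-48.28, 115.42], [12.27, 149.76], [-77.06, 257.06], [2.81, 150.46], [-146.56, 146.56]. Speed limits (degrees/s): [147.25, 147.25, 180, 180, 180, 180].

INTERFACE

Orientations are given as a 3x3 rotation matrix whose columns are the frame's x, y, z axes.
In Python, from rig import arm gives the robot as it stands. Calls block until the motion is done:
- arm.move_ptp(position, orientation): joint-space move of the TCP to a pose.
- arm.move_linear(position, attitude=None, rate=0.15): straight line of the TCP; attitude=None keeps the orientation; rate is the mean speed in m/s.
- arm.set_joints(angles): joint-space move.
- arm.grip(opening, grasp_force=None): opening from 0.0 (shut) to 1.0 (fully open); grasp_force is the grip in N (None keeps the last); returns when the fingers have stopped.
- arm.dwell(seconds).
- arm.inverse_kinematics(position, orientation): joint angles nearest the present ones, or None.
- arm.camera(name): name is "side" or "top"; returns a dict with "frame" (480x640x3 uint8, blue, green, red), "z_map" (480x640 float32, m along the optical axis (not along the pixel's ray), 0 where there is no reading), "fx", "fy", "cx", "cy" (pixels), "R" (3x3) and "t" (3): a world point X has camera coordinates R X + t. Camera axes: x right, y down, z forward; pixel columns grow to the right and rows downward; lengths in m; the calibration is good to about 2 mm. A picture is of the moment at which its call begins.
A pose or a line that the arm cannot do raises arm.MotionError and nothing moves.
- arm.close_job(): hands the job in; it is judged then, once.
Readings, each from a call of its own:
- arm.read_time_s(): time.
- arm.read_q(): joint angles.
- arm.read_joint_vel(): joint speeds.
- arm.read_joint_torque(): joint torques, N m.
- arm.read_position(): TCP position.
- arm.read_tool_rot(): TCP orientation.
- arm.read_ft_force(): force on the tool from outside, world axes, zero at the start.
- arm.read_torque(): the same for the moment, N m.
- arm.read_grip_width(): opening from 0.0 (shut) to 1.0 (fully open).
- arm.read_grip_force(): force on a finger pad.
Only numpy, scipy, OpenCV 4.12 (cv2) and the standard library are available. Lean on these libraries where they do the work, as an engineer would, in place of code of your own. Each camera call takes 0.05 s, during which the arm holds its last target. There are 200 camera calls.

TASK

Press the plunger of the disc feeder all the way down once and let it come back up, so that a single white disc comes out onto the ledge. Then, with the fingertips, push that disc along the ledge into the carrier that is still empty, all the way home so that it lies flat close to the end stop. Do not lift anything, dispense no second disc, and leave the disc already in the other carrier and the other things on the bench where they are.

Things in the scene. Friction and masses are not known exactly. Their poses are not given: they have to be found in the camera images.
- feeder: Fixed aluminium disc feeder, 151 x 226 x 62 mm. Origin on the bench under the middle of the magazine, z up; discs come out towards -x. Magazine: open-topped square tower, x and y -21 to 21 mm, top z 57 mm, three discs inside. Right of it (y -21 to -80 mm) a grey block, top z 34 mm, with the plunger; behind it a low housing to x 75 mm. In front a dark steel ledge, a carrier docked at each end.
- plunger_top (a point): Middle of the top of the plunger's round black knob (28 mm across), 62 mm above the bench when up, 42 mm when fully down, at feeder x 0, y -55 mm. Pressed straight down. A cream instrument 0.35 m high stands behind the feeder (its front at world x 0.56 m, y 0.24 to 0.52 m): come in from the front.
- plunger (a joint): Travel of the plunger, m: 0 up, 0.020 fully down on its stop. About 2 to 5 N press it; a spring returns it. Each 1 mm drives a pusher 2.5 mm under the magazine: a full stroke leaves the lowest disc on the ledge about 48 mm from the magazine's axis; on release the pusher goes back and the next disc drops. A second stroke would dispense a second disc.
- ledge_mid (a point): Middle of the ledge's flat top (feeder x -48, y 0, z 8 mm), where the dispensed disc comes to rest, give or take some mm. The ledge spans feeder x -21 to -76 mm, y -70 to 70 mm; its front lip (x -77 mm) rises only 3 mm. Discs are pushed along y. Past each carrier an end stop closes the lane: inner face at feeder y +-108 mm, top z 18 mm.
- disc_1: The lowest white plastic disc of the stack, the one dispensed: 30 mm across, 14 mm thick, about 12 g. Origin in the centre of its underside, z along its axis; it may turn about z.
- disc_2: The disc above it, same kind; must stay in the magazine (drops by one thickness after the stroke).
- disc_3: The top disc of the stack, same kind; must stay in the magazine.
- carrier_empty: Fixed grey carrier without a disc, at the left or right end of the ledge (feeder x -48, y +-89.5 mm): plate 49 x 36 mm, floor 6 mm above the bench (2 mm below the ledge), low rails on its +-x edges (39 mm apart inside, tops z 12 mm), open towards ledge and end stop. Origin on the bench under its centre, axes as the feeder's. A disc at the stop has its centre 3.5 mm past the carrier's.
- carrier_full: The same carrier at the other end of the ledge, with a disc in it.
- disc_parked: The disc already standing in the full carrier, same size as the others; leave it alone.
- vial_2: Bystander: small clear vial with blue cap, 24 mm across, 44 mm high, behind the left carrier.
- tube_nut_1: Bystander: small hexagonal brass-coloured tube fitting, 17 x 19 x 22 mm, behind the right carrier.
- spanner: Bystander: flat open-ended spanner, 118 x 25 x 5 mm, lying in front of the ledge.
- reagent_small: Bystander: amber dropping bottle, 44 mm across, 88 mm high, behind the feeder.
- beaker_50: Bystander: small clear beaker, 49 mm across, 60 mm high, on the right.
- petri_dish: Bystander: flat clear dish, 60 mm across, 13 mm high, on the right.
- tape_roll: Bystander: roll of tape lying flat, 96 mm across, 25 mm high, on the right.
- marker_1: Bystander: felt marker, 129 mm long, 15 mm thick, lying near the front edge.
Not all that is in view belongs to the job. Leave any orange look-alike of the carrier_empty alone.

How it is judged (in metres and radians):
On the way, in this order (a step that is already met when the one before it is completed fails the run):
1. the plunger is pressed down (value of joint plunger above 0.017 m), for 0.05 s.
2. the plunger is back up and the lowest disc lies out on the ledge (value of joint plunger below 0.003 m and x of disc_1 in the frame of feeder below -0.036 m and horizontal distance between disc_1 and ledge_mid below 0.06 m), for 0.1 s.
At the end, for the whole second after the job is handed in: The dispensed disc lies flat and at rest on the floor of the empty carrier, its centre within 10 mm of the carrier's centre; the plunger is back up (within 3 mm); the other two discs are still in the magazine and the parked disc is still in its carrier (horizontal distance between disc_1 and carrier_empty below 0.01 m and z of disc_1 in the frame of carrier_empty below 0.008 m and angle between disc_1's own z axis and vertical below 0.03 rad and linear speed of disc_1 below 0.01 m/s and value of joint plunger below 0.003 m and horizontal distance between each of disc_2, disc_3 and feeder below 0.008 m and horizontal distance between disc_parked and carrier_full below 0.015 m); the robot touches nothing.
It fails at once if a dispensed or parked disc is lifted (more than 12 mm above where it slides) (height (world z) of disc_1 above 0.02 m or height (world z) of disc_parked above 0.018 m).
It fails at once if a second disc is dispensed or taken from the magazine (horizontal distance between any of disc_2, disc_3 and feeder above 0.02 m or height (world z) of disc_2 above 0.036 m or height (world z) of disc_3 above 0.05 m).
It fails at once if the parked disc is pushed away (more than 12 mm) (distance of disc_parked from where it was at the start of the episode above 0.012 m).
It fails at once if a bystander is moved by more than 25 mm (distance of any of vial_2, tube_nut_1, spanner, reagent_small, beaker_50, petri_dish, tape_roll, marker_1 from where it was at the start of the episode above 0.025 m).
It also fails if it takes over 48 s, if anything falls off the work surface, if the arm or the gripper's body presses on something with over 40 N, if the wrist force passes 120 N, or if a joint passes its speed limit or range.

## Working session

There is one attempt and no reset: what is moved stays moved. The work goes in short steps, each a Python script; the robot and the scene stay as the last script left them, time stands still between calls to the robot, and variables do not carry over. Pictures are saved under pics/ and viewed, at most 10 in all, crops included, and the job is handed in when it is done.

```bash
mkdir -p pics; python3 - <<'E'
from rig import arm
import cv2,numpy as np
for n in("top","side"):
    c=arm.camera(n);cv2.imwrite(f"pics/{n}0.png",c["frame"]);np.savez(f"{n}0.npz",**c)
    print(n,c["fx"],c["cx"],c["cy"],c["R"].round(3).tolist(),c["t"])
print(arm.hold_point_z,arm.read_time_s(),arm.read_tool_rot().round(3) if hasattr(arm.read_tool_rot(),'round') else arm.read_tool_rot())
E
```

```text
top 447.8123322170936 314.31879187408566 239.53419388886738 [[0.002, -1.0, -0.019], [-0.998, -0.0, -0.065], [0.065, 0.019, -0.998]] [0.14873293 0.60236702 1.22774414]
side 617.2513740223712 314.5557553960985 239.7443219938276 [[0.291, -0.957, -0.002], [-0.796, -0.241, -0.555], [0.53, 0.163, -0.832]] [-0.05343238  0.53517936  1.50904504]
0.0188 0.1 [[ 0.968  0.252 -0.   ]
 [ 0.252 -0.968  0.002]
 [ 0.    -0.002 -1.   ]]
```

View pics/top0.png

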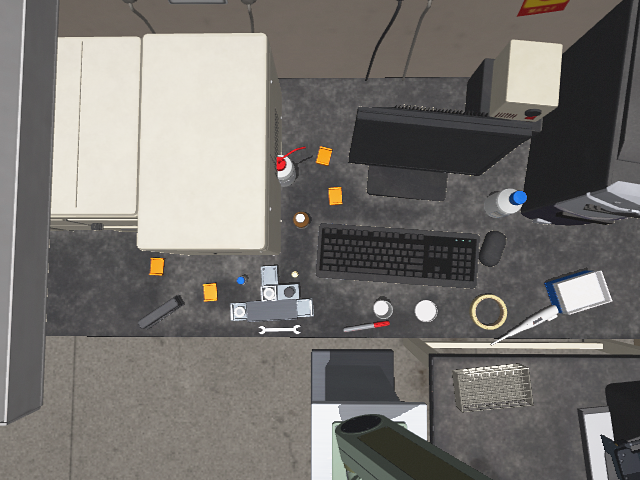

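View pics/side0.png

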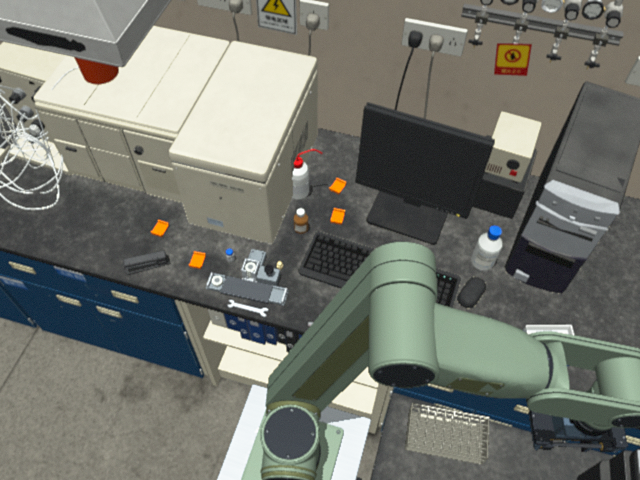

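Top view: feeder near (270,300); full carrier appears at the left (239,312), empty at the right (305,308). I enlarge both views.

```bash
python3 - <<'E'
import cv2,numpy as np
a=np.load("top0.npz")["frame"][255:345,220:325];b=np.load("side0.npz")["frame"][235:325,195:300]
a=cv2.resize(a,None,fx=7,fy=6.6*7/6.6*0.95,interpolation=cv2.INTER_CUBIC) if 0 else cv2.resize(a,None,fx=6,fy=6,interpolation=cv2.INTER_CUBIC)
b=cv2.resize(b,None,fx=6,fy=6,interpolation=cv2.INTER_CUBIC)
cv2.imwrite("pics/topc.png",a);cv2.imwrite("pics/sidec.png",b)
E
```

```text
(no output)
```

View pics/topc.png

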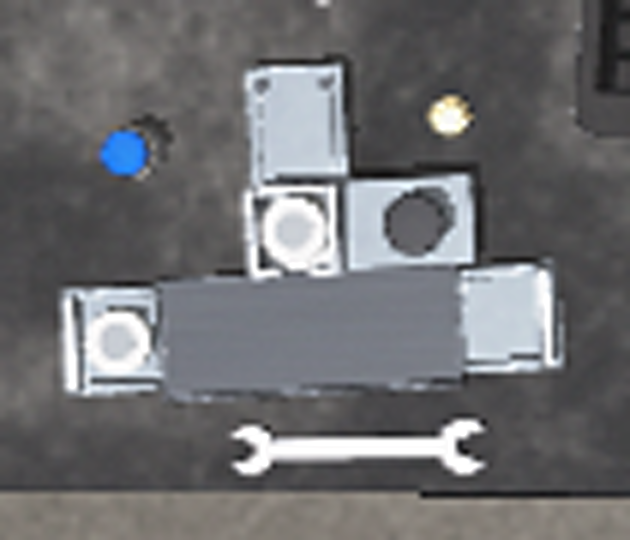

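View pics/sidec.png

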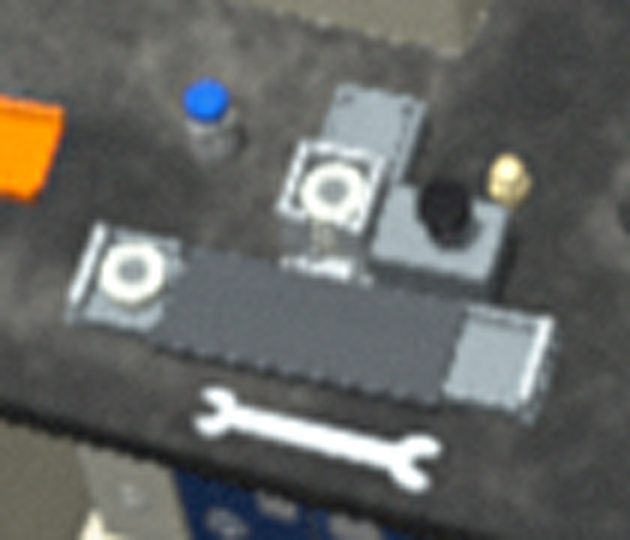

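Top crop: the parked disc is in the left carrier (118,340), the right one is empty, the knob is at (415,223) and the magazine at (294,230). The side crop agrees. Next I fit the feeder pose.

```bash
cat >fit.py <<'E'
import cv2,numpy as np
from scipy.optimize import least_squares
T=[(160,282,-21,70,8),(462,267,-21,-70,8),(465,380,-76,-70,8),(163,393,-76,70,8),(415,223,0,-55,62),(294,230,0,0,57),
   (62,290,-23.5,113,18),(553,264,-23.5,-113,18)]
S=[(333,187,0,0,57),(445,205,0,-55,62),(155,328,-76,70,8),(468,308,-21,-70,8),(442,398,-76,-70,8),(553,318,-23.5,-113,18)]
D=[]
for n,P,o in(("top",T,(220,255)),("side",S,(195,235))):
    c=np.load(n+"0.npz");P=np.array(P,float)
    D.append((c,(P[:,:2]+.5)/6-.5+o,P[:,2:]/1000))
def proj(c,X):
    Y=X@c["R"].T+c["t"];return Y[:,:2]/Y[:,2:]*c["fx"]+[c["cx"],c["cy"]]
def W(p,X):
    s,k=np.sin(p[2]),np.cos(p[2]);return X@np.array([[k,-s,0],[s,k,0],[0,0,1]]).T+[p[0],p[1],0]
f=lambda p:np.concatenate([(proj(c,W(p,X))-uv).ravel() for c,uv,X in D])
for Ds in(D,D[:1],D[1:]):
    f=lambda p:np.concatenate([(proj(c,W(p,X))-uv).ravel() for c,uv,X in Ds])
    r=least_squares(f,[.45,.15,0],loss="soft_l1");print(r.x,np.degrees(r.x[2]),f(r.x).reshape(-1,2).round(1).tolist())
E
python3 fit.py
```

```text
[0.45627938 0.27231568 0.0558053 ] 3.1974080573314025 [[-0.4, -0.9], [-0.9, -1.1], [-0.3, -0.1], [-0.0, 0.4], [-0.2, -0.0], [-0.3, -0.2], [-0.0, -0.3], [-0.7, -0.3], [0.5, 0.3], [0.4, 0.3], [0.3, 3.0], [0.7, 0.1], [-0.3, 1.6], [0.7, 0.5]]
[0.45554026 0.27128939 0.05377342] 3.080990234240668 [[-0.0, -0.7], [-0.5, -0.8], [-0.0, 0.2], [0.3, 0.6], [0.2, 0.3], [0.1, 0.1], [0.3, -0.1], [-0.4, 0.1]]
[0.45991851 0.27372545 0.02958041] 1.694832564613282 [[0.4, -0.9], [0.2, -0.4], [-0.2, 1.1], [0.3, -0.6], [-1.2, 0.8], [0.1, 0.2]]
```

```bash
cat >h.py <<'E'
from rig import arm
import numpy as np
F=np.array([.4565,.272]);A=np.radians(3.15)
fx=np.array([np.cos(A),np.sin(A),0]);fy=np.array([-np.sin(A),np.cos(A),0])
def P(x,y,z): return (np.array([*F,0])+fx*x+fy*y+[0,0,z])
def ori(y,pos):
    q=np.array(arm.read_q());best=None
    for s in(1,-1):
        z=np.array([0,0,-1.]);R=np.column_stack([np.cross(s*y,z),s*y,z])
        k=arm.inverse_kinematics(pos,R)
        if k is not None:
            d=np.abs(np.array(k)-q).max()
            if best is None or d<best[0]: best=(d,R,k)
    print("ik",np.round(best[2],0));return best[1]
E
python3 - <<'E'
from h import *
arm.grip(0.0)
p=P(-.05,-.055,.15);R=ori(fy,p)
arm.move_ptp(p,R)
arm.move_linear(P(0,-.055,.12))
arm.move_linear(P(0,-.055,.070),rate=.08)
print(arm.read_ft_force(),arm.read_position(),P(0,-.055,.07),arm.read_grip_width())
z=.070
while z>.038:
    z-=.004 if z>.047 else .0015
    arm.move_linear(P(0,-.055,z),rate=.04)
    f=arm.read_ft_force();print(round(z,4),np.round(f,1),np.round(arm.read_position()[2],4))
    if f[2]>12: break
arm.dwell(.2)
arm.move_linear(P(0,-.055,.09),rate=.06)
arm.move_linear(P(-.05,-.055,.15))
print(arm.read_ft_force(),arm.read_time_s())
p=P(-.048,.045,.15);arm.move_ptp(p,ori(fx,p))
arm.grip(.2)
arm.move_linear(P(-.12,.10,.16))
print(arm.read_time_s())
import cv2
for n in("top","side"):
    c=arm.camera(n);np.savez(n+"1.npz",**c)
a=np.load("top1.npz")["frame"][255:345,220:325];b=np.load("side1.npz")["frame"][235:325,195:300]
cv2.imwrite("pics/both1.png",cv2.resize(np.vstack([a,b]),None,fx=3.3,fy=3.3,interpolation=cv2.INTER_CUBIC))
E
```

```text
ik [ 26.  11. 109.  -0.  59. -67.]
[-0.48547072  0.58222935 -0.04930843] [0.45980684 0.21726815 0.07039776] [0.45952226 0.2170831  0.07      ] 0.002109881292902355
0.066 [ 0.3 -0.2 -0.3] 0.0661
0.062 [ 0.4 -0.1  0.8] 0.062
0.058 [0.4 0.8 0.6] 0.0579
0.054 [-0.1 -0.3  1.2] 0.0538
0.05 [0.4 0.4 1.2] 0.0498
0.046 [0.  1.4 3.4] 0.0458
0.0445 [0.6 0.4 2.1] 0.0444
0.043 [ 0.7 -0.3  2.4] 0.0429
0.0415 [-0.3 -0.3  8.7] 0.0422
0.04 [-3.3 -2.1 17.4] 0.042
[0.25908636 0.19805523 0.61035481] 10.0083
ik [ 36.  16. 103.  -0.  61.  33.]
12.7917
```

View pics/both1.png

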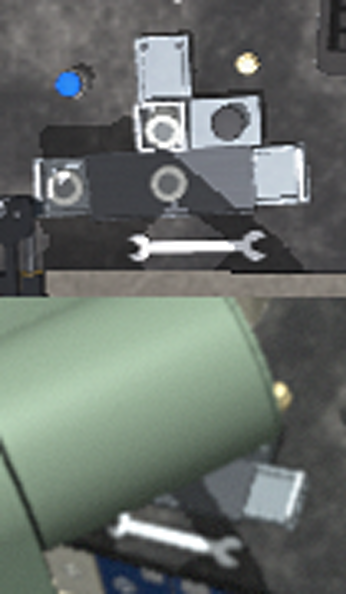

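The disc is out on the ledge at about (168,184) in the 3.3x top crop, and the knob is up. The parked disc hasn't moved. Next I push towards the right carrier.

```bash
python3 - <<'E'
from h import *
import cv2
c=np.load("top1.npz");u=(np.array([168,184])+.5)/3.3-.5+[220,255]
d=c["R"].T@np.array([(u[0]-c["cx"])/c["fx"],(u[1]-c["cy"])/c["fy"],1]);o=-c["R"].T@c["t"]
X=o+d*(.022-o[2])/d[2];e=X[:2]-F;print("disc feeder xy",e@fx[:2],e@fy[:2])
arm.grip(.155);print("grip",arm.read_grip_width())
arm.move_linear(P(-.048,.044,.10))
arm.move_linear(P(-.048,.044,.03),rate=.1)
arm.move_linear(P(-.048,.044,.014),rate=.03)
print(arm.read_ft_force(),arm.read_position(),P(-.048,.044,.014))
f0=np.array(arm.read_ft_force())
y=.044
while y>-.068:
    y-=.012 if y>-.05 else .0015
    arm.move_linear(P(-.048,y,.014),rate=.05)
    f=np.array(arm.read_ft_force())-f0;print(round(y,4),np.round(f,1))
    if y<-.055 and f@fy>5 or np.linalg.norm(f)>15: break
arm.move_linear(P(-.048,y+.012,.014),rate=.05)
arm.move_linear(P(-.048,y+.02,.12),rate=.1)
arm.move_linear(P(-.10,.10,.17))
print(arm.read_time_s())
c=arm.camera("top");np.savez("top2.npz",**c)
cv2.imwrite("pics/top2.png",cv2.resize(c["frame"][255:345,220:325],None,fx=6,fy=6,interpolation=cv2.INTER_CUBIC))
E
```

```text
disc feeder xy -0.050664131344399566 0.0006766790969475199
grip 0.1534113431359582
[ 0.02015374 -0.44415818  0.29327719] [0.40616365 0.31329158 0.01391593] [0.40615472 0.31329591 0.014     ]
0.032 [ 0.4  0.2 -0.6]
0.02 [0.2 0.8 0.1]
0.008 [-0.2  0.6 -1.1]
-0.004 [ 0.   0.8 -1.4]
-0.016 [ 0.   1.8 -0.1]
-0.028 [-0.   0.1  0.5]
-0.04 [ 0.3  0.3 -0.4]
-0.052 [ 0.5  0.1 -0.9]
-0.0535 [ 0.1  0.9 -0.4]
-0.055 [-0.9 -0.   0.5]
-0.0565 [-0.2  0.6 -1.2]
-0.058 [ 0.2  0.4 -0.6]
-0.0595 [ 0.6 -0.   0.9]
-0.061 [ 0.1  0.1 -0.8]
-0.0625 [ 0.8  1.2 -0.4]
-0.064 [-1.4  6.4  0.3]
23.5667
```

View pics/top2.png

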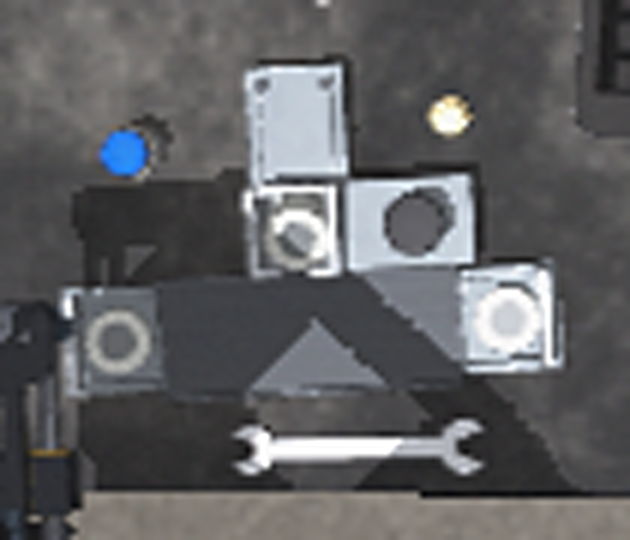

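The disc sits in the right carrier at about (510,318), against the stop. The parked disc, plunger and bystanders look unchanged. I check position and flatness numerically before handing in.

```bash
python3 - <<'E'
from h import *
c=np.load("top2.npz");v,u=np.mgrid[300:318,294:318];z=c["z_map"][300:318,294:318]
Y=np.stack([(u-c["cx"])/c["fx"]*z,(v-c["cy"])/c["fy"]*z,z],-1).reshape(-1,3)
X=(Y-c["t"])@c["R"];e=X[:,:2]-F;x,y=e@fx[:2],e@fy[:2]
m=(X[:,2]>.0155)&(y>-.1035+0)&(y<-.06);r=m&(np.hypot(x+.048,y+.093)<.012)
print("disc",x[m].mean(),y[m].mean(),m.sum());A=np.c_[x[r],y[r],np.ones(r.sum())];print(np.linalg.lstsq(A,X[r,2],rcond=None)[0],X[r,2].mean(),X[r,2].std())
uv=(np.array([510,318])+.5)/6-.5+[220,255]
d=c["R"].T@np.array([(uv[0]-c["cx"])/c["fx"],(uv[1]-c["cy"])/c["fy"],1]);o=-c["R"].T@c["t"]
p=o+d*(.02-o[2])/d[2];e=p[:2]-F;print(e@fx[:2],e@fy[:2])
E
```

```text
disc -0.0481501326163231 -0.09256656408535469 82
[0.06290987 0.00124331 0.02242947] 0.01927979596880839 0.002159579443229682
-0.04796521503791848 -0.09358405580642988
```

```bash
python3 -c "
from rig import arm
print(arm.read_ft_force());print(arm.close_job())"
```

```text
[ 0.55685352 -0.39259492 -0.42574598]
the job is handed in; nothing more can be done
None
```

I pressed the plunger once and it came back up; one disc came out, and I pushed it home against the end stop in the empty right-hand carrier, about 4 mm from the carrier's centre. I then handed the job in; no verdict came back, and flatness was only checked to the depth camera's noise (about 2 mm).

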